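# Function check of the mushroom stop button

### The arm

A 6-joint arm with a two-finger parallel gripper is mounted at the origin on the work surface. World frame = base frame: x ahead of the robot, y to its left, z up, the work surface at z = 0. Lengths are in m, angles in rad, forces in N, time in s.
With the tool pointing down it reaches from about 0.325 to 0.9 m from the base axis. Payload 3.5 kg.
Tool frame: the origin (TCP) lies at the very end of the fingers, on their centre line; the grasp point (between the pads) lies 19 mm behind it; z points along the fingers, y is the line along which they close (so a half turn about z gives the same grasp; the last joint's range is limited). The gripper opens to 85 mm and grips with 20 to 120 N. Pads are 22 mm wide; open, the fingers measure 114 mm over their backs; the gripper's body (76 mm by 85 mm) begins 54 mm behind the grasp point. The pads swing forward as they close: fully open they stand 13 mm farther back than shut.
Start: joints at [1.08, 0.276, -0.026, 1.268, 0, 1.467], TCP at [0.236, 0.579, 0.231] pointing down, gripper open.
Joint ranges: [-3.12, 3.12], [-0.85, 1.88], [-1.08, 1.24], [-1.95, 2.15], [-1.57, 1.53], [-3.14, 3.14]. Speed limits (rad/s): [2.57, 2.57, 3.14, 3.14, 3.14, 3.14].

### API

Orientations are given as [roll, pitch, yaw] about the fixed x, y, z axes, in that order (R = Rz(yaw) Ry(pitch) Rx(roll)).
In Python, from station import bot gives the robot as it stands. The module is installed in compiled form; this text tells all that it offers.
- The arm moves only by the tool drive_tool, never from a script. Its argument "deltas" is a list of rows, each an object of numbers: "tx", "ty", "tz": the shift along the tool's x, y, z in m; "ax", "ay", "az": the turn, a rotation vector about the tool's x, y, z in degrees; "grip": the gripper command: -1 is shut, 1 is fully open, values between are in proportion. A call has 1 to 8 rows; each row shifts and turns the commanded pose from where the row before left it, along the tool's axes as they then stand; what a row does not reach is not made up. A row lasts 1/10 s, in which the tool goes at most 50 mm and 8.59 degrees, less where a joint would pass 70% of its speed; a pose out of reach is approached as far as the arm can. A call is refused whole if a number of a shift passes 0.05 or a number of a turn 8.59, either way. A call with a gripper value outside its range is refused whole. The fingers move at their own pace and stop on an object; the grip force is fixed at half the most. Time passes only in rows, so rows that do not move let the fingers close. It gives the time, the measured TCP pose, the force, the opening and the grip force at its end, in the units of the state.
- bot.state(): the state, without advancing time (a new reading comes with each control period).
- bot.camera(name): name is "scene" or "top" or "wrist"; returns a dict with "frame" (384x512x3 uint8, red, green, blue), "fx", "fy", "cx", "cy" (pixels), "rvec" (rotation vector, rad) and "tvec" (3), from world to camera coordinates, as OpenCV has them. Camera axes: x right, y down, z forward; pixel columns grow to the right and rows downward; lengths in m; the calibration is good to about 2 mm. The wrist camera is an equidistant fisheye: a pixel r from the principal point sees the ray r / f radians off the axis. A picture is of the moment at which its call begins. There is no depth.
- bot.job_done(): hands the job in; it is judged then, once.
Trained networks look in a picture, given as the dict that the camera call returned (one of the last four; its "shot" number tells which), for a name from the list of things; names that differ only in an ending like _2 or _b are one class to them, and where a whole thing is asked for, a point or a joint stands for the part that bears it (a point fixed in the world has none). Each returns a list of dicts, best first, with "conf" (0 to 1); they miss things now and then, are a little off and sometimes report something else, mostly with a low value. They report only what shows in the picture. A call takes as long as a camera call.
- bot.cut_out(picture, name): "mask" (384x512 bool, what is visible of it) and "box" ([left, top, width, height] in pixels, round what is visible of it).
- bot.landmark_of(picture, name): "uv" ([column, row] in pixels: a listed point, or the origin of a listed thing).
The state is a dict: "time_s": time; "joint_positions": joint angles; "qd": joint speeds; "tau": joint torques, N m; "tool_pos": TCP position; "orientation": TCP orientation; "wrist_force": force on the tool from outside, world axes, zero at the start; "torque": the same for the moment, N m; "opening": finger opening in m; "gripper_force": force on a finger pad.
Only numpy, scipy, OpenCV 4.12 (cv2) and the standard library are available. Lean on these libraries where they do the work, as an engineer would, in place of code of your own. Each camera call takes 0.05 s, during which the arm holds its last target. There are 200 camera calls.

### The job

Do the daily check of the bench's mushroom stop button: press its head straight down until it latches and take the hand off so that it stays in by itself, then nudge one of its two ears sideways with a fingertip to twist the head clockwise (seen from above) until it pops out again, and let it spring back. Only press and push with the fingers: never take the head or its ears between them, do not lift or shift the box, do not press the flat start button on the twin box, and leave the other things where they stand.

Things in the scene. Friction and masses are not known exactly. Their poses are not given: they have to be found in the camera images.
- stop_box: Free-standing grey metal stop station of about 1.8 kg, 110 x 110 mm, 60 mm tall, on rubber feet, with a steel collar (40 mm across, 6 mm tall) and the black mushroom head in the middle of its top. Origin: centre of its underside, z up; the head's axis is its vertical axis. x runs along the two ears when the head is untwisted.
- head_top (a point): Centre of the top of the black mushroom head, moving with it: 100 mm above the bench when out, about 94 mm when latched in. The head is a round cap 52 mm across and 20 mm tall, its top flat over the middle 18 mm, with two ears opposite one another. Its x axis points from the middle to ear_a, and turns with the head. It hangs 14 mm clear above the collar when out (8 mm when latched).
- head_mid (a point): Point on the head's axis 12 mm below head_top, the middle of the cap.
- ear_a (a point): Middle of the outer part of one ear, 36 mm from the head's axis and 13 mm below head_top; moves and turns with the head. Each ear is 14 mm wide (across, tangentially) and 12 mm tall (6 mm above and below this point), begins at the cap (26 mm from the axis) and has a round end 43 mm from the axis. The sides of the ears are upright faces to push against.
- ear_b (a point): The same on the opposite ear.
- stop_press (a joint): How far the head is pressed in (m): 0 out, 0.009 fully down at a hard stop. It starts to move at about 4 N and needs 6 to 9 N to latch and go fully down. Past about 0.007 a catch latches it, and when let go it stays in at about 0.006. Twisting releases it and it springs out to 0.
- stop_twist (a joint): Turn of the head (rad), growing clockwise seen from above: 0 at rest, stop at 0.87. A light spring (0.03 N m at 0 to 0.12 N m at the stop, so about 1 to 3 N on an ear) turns it back to 0. The latch lets go at about 0.4 to 0.5; twist to about 0.75 to be sure.
- start_box: Twin grey box, same 110 x 110 x 60 mm, with a collar and a flat round black button 32 mm across in place of the mushroom. Origin: centre of its underside. Leave it alone.
- start_button (a joint): How far the flat start button on the twin box is pressed in (m), 0 to 0.005; its top is 72 mm above the bench. Not to be pressed.
- dish_center (a point): Middle of a closed clear Petri dish, 90 mm across, 16 mm tall. Leave it alone.
- bottle_center (a point): Middle of a media bottle, 64 mm across, 130 mm tall, standing. Leave it alone.
- tip_box_center (a point): Middle of a pipette tip box, 87 x 122 mm, 68 mm tall. Leave it alone.

How it is judged:
On the way, in this order (a step that is already met when the one before it is completed fails the run):
1. the head is latched in and stays in with the robot off it (value of joint stop_press above 0.005 m and contact force between each of the fingers, the arm and stop_box below 0.1 N), for 0.2 s.
2. the head is twisted clockwise by about 17 degrees or more (value of joint stop_twist above 0.3 rad), for 0.05 s.
At the end, for the whole second after the job is handed in: The mushroom head is out again (within 1.5 mm) and turned back to rest (within 0.12 rad); its box stands upright, at rest, within 25 mm of where it was, and the start button is not pressed (value of joint each of stop_press, start_button below 0.0015 m and value of joint stop_twist below 0.12 rad and distance of stop_box from where it was at the start of the episode below 0.025 m and angle between stop_box's own z axis and vertical below 0.05 rad and linear speed of stop_box below 0.02 m/s); the robot touches nothing.
It fails at once if the stop box is shifted by more than 25 mm, lifted or tipped (distance of stop_box from where it was at the start of the episode above 0.025 m or height (world z) of stop_box above 0.01 m or angle between stop_box's own z axis and vertical above 0.15 rad).
It fails at once if the head or an ear is taken between the fingers (distance between the grasp point and ear_a below 0.01 m or distance between the grasp point and ear_b below 0.01 m or distance between the grasp point and head_mid below 0.018 m).
It fails at once if the start button is pressed (value of joint start_button above 0.003 m).
It fails at once if the start box, dish, bottle or tip box is shifted by more than 20 mm (distance of any of start_box, dish_center, bottle_center, tip_box_center from where it was at the start of the episode above 0.02 m).
It also fails if it takes over 51 s, if anything falls off the work surface, if the arm or the gripper's body presses on something with over 40 N, if the wrist force passes 120 N, or if a joint passes its speed limit or range.

## Working session

There is one attempt and no reset: what is moved stays moved. The work goes in short steps, Python scripts to look and compute and a tool call to move; the robot and the scene stay as the last step left them, time stands still between calls to the robot, and variables do not carry over. Pictures are saved under pics/ and viewed, at most 10 in all, crops included, and the job is handed in when it is done.

Besides the shell and the picture viewer there is one more tool, called by a JSON object that holds its "fn" and its "kwargs". drive_tool: Moves the arm, as the interface text tells. Its arguments: {"type":"object","properties":{"deltas":{"type":"array","items":{"type":"object","properties":{"tx":{"type":"number"},"ty":{"type":"number"},"tz":{"type":"number"},"ax":{"type":"number"},"ay":{"type":"number"},"az":{"type":"number"},"grip":{"type":"number"}}}}},"required":["deltas"]}

```bash
mkdir -p pics; cat > h.py <<'E'
import numpy as np, cv2
from station import bot
def ray(p,uv):
    R=cv2.Rodrigues(np.array(p["rvec"],float))[0]; t=np.array(p["tvec"],float)
    d=R.T@np.array([(uv[0]-p["cx"])/p["fx"],(uv[1]-p["cy"])/p["fy"],1]); return -R.T@t,d
def atz(p,uv,z):
    o,d=ray(p,uv); return o+d*(z-o[2])/d[2]
def tri(rs):
    A=0;b=0
    for o,d in rs:
        d=d/np.linalg.norm(d);M=np.eye(3)-np.outer(d,d);A=A+M;b=b+M@o
    return np.linalg.solve(A,b)
E
python3 - <<'E'
from h import *
Z={"head_top":.1,"ear_a":.087,"ear_b":.087,"stop_box":0,"start_box":0,"dish_center":.008,"bottle_center":.065,"tip_box_center":.034}
P={n:bot.camera(n) for n in("scene","top")}
for n in P: cv2.imwrite(f"pics/{n}0.png",P[n]["frame"][:,:,::-1])
for k,z in Z.items():
  for n,p in P.items():
    for l in bot.landmark_of(p,k)[:3]: print(k,n,round(l["conf"],2),np.round(l["uv"],1),atz(p,l["uv"],z).round(4))
s=bot.state();print(s["time_s"],s["tool_pos"],s["orientation"],s["wrist_force"],s["opening"])
a=[cv2.imread(f"pics/{n}0.png") for n in P]
cv2.imwrite("pics/both.png",cv2.resize(np.vstack(a),None,fx=.78,fy=.78))
E
```

```text
head_top scene 0.59 [202.6 159.7] [ 0.4617 -0.156   0.1   ]
head_top top 0.83 [311.8 239.8] [ 0.46   -0.1568  0.1   ]
ear_a scene 0.59 [198.5 157.8] [ 0.4314 -0.1712  0.087 ]
ear_a scene 0.49 [208.5 170.2] [ 0.4943 -0.1387  0.087 ]
ear_a top 0.96 [316.4 253.9] [ 0.427  -0.1686  0.087 ]
ear_a top 0.8 [306.2 225.2] [ 0.4971 -0.1459  0.087 ]
ear_b scene 0.59 [198.5 157.8] [ 0.4314 -0.1712  0.087 ]
ear_b scene 0.49 [208.5 170.2] [ 0.4943 -0.1387  0.087 ]
ear_b top 0.96 [316.4 253.9] [ 0.427  -0.1686  0.087 ]
ear_b top 0.8 [306.2 225.2] [ 0.4971 -0.1459  0.087 ]
stop_box scene 0.8 [207.3 188.3] [ 0.4607 -0.1517  0.    ]
stop_box scene 0.34 [ 99.9 199.3] [ 0.4993 -0.4513  0.    ]
stop_box top 0.62 [307.9 242.9] [ 0.4612 -0.1594  0.    ]
stop_box top 0.29 [220.9 148.1] [0.7231 0.073  0.    ]
start_box scene 0.84 [322.7 188.1] [0.4736 0.1829 0.    ]
start_box top 0.73 [173.  236.3] [0.48   0.1974 0.    ]
dish_center scene 0.87 [294.5 247.9] [0.7153 0.0749 0.008 ]
dish_center top 0.64 [218.5 146.2] [0.7261 0.0791 0.008 ]
bottle_center scene 0.87 [407.1 174.3] [0.5055 0.4035 0.065 ]
bottle_center top 0.91 [ 88.  218.3] [0.5197 0.402  0.065 ]
bottle_center top 0.44 [220.  150.2] [0.6973 0.0704 0.065 ]
tip_box_center scene 0.65 [101.3 201.5] [ 0.5517 -0.4242  0.034 ]
tip_box_center top 0.75 [408.5 210.9] [ 0.5401 -0.4191  0.034 ]
tip_box_center top 0.51 [ 87.5 217.6] [0.526  0.4152 0.034 ]
0.9 [0.23636455 0.57858345 0.23132649] [3.14159142e+00 1.49543988e-06 2.75380155e+00] [ 0.05974605 -0.63066639 -0.35520947] 0.08564644895660141
```

View pics/both.png

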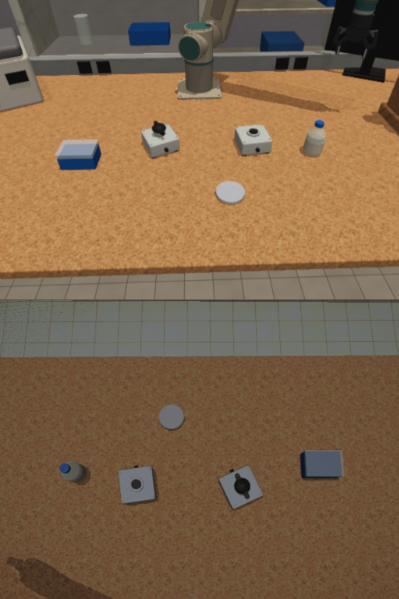

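The two views agree. The mushroom head is at about (0.461, -0.157) and its ears lie at about 20° to world x. I'll close the gripper and move above the head.

{"fn": "drive_tool", "kwargs": {"deltas": [{"tx": -0.03, "ty": -0.037, "grip": -1}, {"tx": -0.03, "ty": -0.037, "grip": -1}, {"tx": -0.03, "ty": -0.037, "grip": -1}, {"tx": -0.03, "ty": -0.037, "grip": -1}, {"tx": -0.03, "ty": -0.037, "grip": -1}, {"tx": -0.03, "ty": -0.037, "grip": -1}, {"tx": -0.03, "ty": -0.037, "grip": -1}, {"tx": -0.03, "ty": -0.037, "grip": -1}]}}

```text
$.deltas[0]: bad value
```

{"fn": "drive_tool", "kwargs": {"deltas": [{"tx": -0.03, "ty": -0.037, "grip": -1}, {"tx": -0.03, "ty": -0.037, "grip": -1}, {"tx": -0.03, "ty": -0.037, "grip": -1}, {"tx": -0.03, "ty": -0.037, "grip": -1}, {"tx": -0.03, "ty": -0.037, "grip": -1}, {"tx": -0.03, "ty": -0.037, "grip": -1}, {"grip": -1}, {"grip": -1}]}}

```text
$.deltas[0]: bad value
```

{"fn": "drive_tool", "kwargs": {"deltas": [{"tx": -0.03, "ty": -0.037, "tz": 0, "ax": 0, "ay": 0, "az": 0, "grip": -1}]}}

```text
time_s: 1.0
tool_pos: [0.2501, 0.5365, 0.231]
orientation: [3.138, -0.001, 2.758]
wrist_force: [0.8, -1.2, 1.2]
opening: 0.0732
gripper_force: 0.0
```

Each row needs all its keys.

{"fn": "drive_tool", "kwargs": {"deltas": [{"tx": -0.03, "ty": -0.037, "tz": 0, "ax": 0, "ay": 0, "az": 0, "grip": -1}, {"tx": -0.03, "ty": -0.037, "tz": 0, "ax": 0, "ay": 0, "az": 0, "grip": -1}, {"tx": -0.03, "ty": -0.037, "tz": 0, "ax": 0, "ay": 0, "az": 0, "grip": -1}, {"tx": -0.03, "ty": -0.037, "tz": 0, "ax": 0, "ay": 0, "az": 0, "grip": -1}, {"tx": -0.03, "ty": -0.037, "tz": 0, "ax": 0, "ay": 0, "az": 0, "grip": -1}, {"tx": -0.03, "ty": -0.037, "tz": 0, "ax": 0, "ay": 0, "az": 0, "grip": -1}, {"tx": -0.03, "ty": -0.037, "tz": 0, "ax": 0, "ay": 0, "az": 0, "grip": -1}, {"tx": -0.03, "ty": -0.037, "tz": 0, "ax": 0, "ay": 0, "az": 0, "grip": -1}]}}

```text
time_s: 1.8
tool_pos: [0.3606, 0.1665, 0.2317]
orientation: [3.141, 0.001, 2.754]
wrist_force: [1.4, -0.3, -0.1]
opening: -0.0004
gripper_force: 0.0
```

{"fn": "drive_tool", "kwargs": {"deltas": [{"tx": -0.03, "ty": -0.037, "tz": 0, "ax": 0, "ay": 0, "az": 0, "grip": -1}, {"tx": -0.03, "ty": -0.037, "tz": 0, "ax": 0, "ay": 0, "az": 0, "grip": -1}, {"tx": -0.03, "ty": -0.037, "tz": 0, "ax": 0, "ay": 0, "az": 0, "grip": -1}, {"tx": -0.03, "ty": -0.037, "tz": 0, "ax": 0, "ay": 0, "az": 0, "grip": -1}, {"tx": -0.03, "ty": -0.037, "tz": 0, "ax": 0, "ay": 0, "az": 0, "grip": -1}, {"tx": 0, "ty": 0, "tz": 0, "ax": 0, "ay": 0, "az": 0, "grip": -1}, {"tx": 0, "ty": 0, "tz": 0, "ax": 0, "ay": 0, "az": 0, "grip": -1}]}}

```text
time_s: 2.5
tool_pos: [0.4293, -0.0606, 0.2313]
orientation: [3.141, -0.001, 2.751]
wrist_force: [-0.4, 0.5, -0.8]
opening: -0.0001
gripper_force: 0.0
```

```bash
cat >> h.py <<'E'
def wray(p,uv):
    R=cv2.Rodrigues(np.array(p["rvec"],float))[0]; t=np.array(p["tvec"],float)
    v=np.array([(uv[0]-p["cx"])/p["fx"],(uv[1]-p["cy"])/p["fy"]]); r=np.linalg.norm(v)
    d=np.append(v/r*np.sin(r),np.cos(r)); return -R.T@t,R.T@d
def watz(p,uv,z):
    o,d=wray(p,uv); return o+d*(z-o[2])/d[2]
E
python3 - <<'E'
from h import *
p=bot.camera("wrist"); cv2.imwrite("pics/w1.png",p["frame"][:,:,::-1])
for k,z in {"head_top":.1,"ear_a":.087,"stop_box":0}.items():
    for l in bot.landmark_of(p,k)[:2]: print(k,round(l["conf"],2),np.round(l["uv"],1),watz(p,l["uv"],z).round(4))
s=bot.state();print(s["time_s"],s["tool_pos"],s["orientation"],s["wrist_force"],s["joint_positions"])
E
```

```text
head_top 0.73 [182.8 242.8] [ 0.4607 -0.1544  0.1   ]
head_top 0.44 [212.  261.4] [ 0.4918 -0.135   0.1   ]
ear_a 0.91 [213.2 259.7] [ 0.4963 -0.1376  0.087 ]
ear_a 0.86 [160.2 223.1] [ 0.4352 -0.1731  0.087 ]
stop_box 0.87 [200.6 214.7] [ 0.4667 -0.1554  0.    ]
2.7 [ 0.42879116 -0.0584426   0.23124698] [ 3.14140529e+00 -4.23060593e-04  2.75595968e+00] [ 0.22333623  0.46438823 -0.38719776] [-2.85219492e-01 -6.95109329e-02 -4.13980010e-01  1.22672940e+00
  2.28834291e-04  1.00413477e-01]
```

View pics/w1.png

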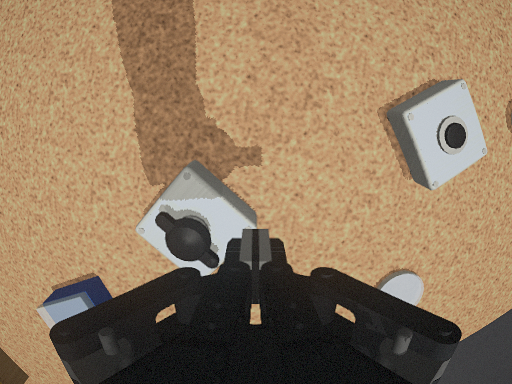

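The wrist view shows the head at (187,240) with ears at (163,218) and (212,260). That agrees with a centre of about (0.461, -0.156). I'll move over it and come down to just above.

{"fn": "drive_tool", "kwargs": {"deltas": [{"tx": -0.022, "ty": -0.026, "tz": 0, "ax": 0, "ay": 0, "az": 0, "grip": -1}, {"tx": -0.022, "ty": -0.026, "tz": 0, "ax": 0, "ay": 0, "az": 0, "grip": -1}, {"tx": -0.022, "ty": -0.026, "tz": 0.03, "ax": 0, "ay": 0, "az": 0, "grip": -1}, {"tx": 0, "ty": 0, "tz": 0.04, "ax": 0, "ay": 0, "az": 0, "grip": -1}, {"tx": 0, "ty": 0, "tz": 0.02, "ax": 0, "ay": 0, "az": 0, "grip": -1}, {"tx": 0, "ty": 0, "tz": 0.015, "ax": 0, "ay": 0, "az": 0, "grip": -1}, {"tx": 0, "ty": 0, "tz": 0, "ax": 0, "ay": 0, "az": 0, "grip": -1}, {"tx": 0, "ty": 0, "tz": 0, "ax": 0, "ay": 0, "az": 0, "grip": -1}]}}

```text
time_s: 3.5
tool_pos: [0.461, -0.1559, 0.1266]
orientation: [3.142, -0.0, 2.756]
wrist_force: [0.2, -0.6, 0.4]
opening: 0.0001
gripper_force: 0.0
```

```bash
python3 - <<'E'
from h import *
p=bot.camera("wrist"); cv2.imwrite("pics/w2.png",p["frame"][:,:,::-1])
for k,z in {"head_top":.1,"ear_a":.087,"stop_box":0}.items():
    for l in bot.landmark_of(p,k)[:2]: print(k,round(l["conf"],2),np.round(l["uv"],1),watz(p,l["uv"],z).round(4))
q=bot.camera("top")
m=bot.cut_out(q,"stop_box")[0]["mask"].astype(np.uint8)
c=max(cv2.findContours(m,0,2)[0],key=cv2.contourArea); b=cv2.boxPoints(cv2.minAreaRect(c)); 
w=np.array([atz(q,x,.06)[:2] for x in b]);print(w.round(3),[np.degrees(np.arctan2(*(w[(i+1)%4]-w[i])[::-1])).round(1) for i in range(4)])
s=bot.state();print(s["time_s"],s["tool_pos"],s["orientation"],s["wrist_force"])
E
```

```text
head_top 0.55 [258.  226.3] [ 0.4632 -0.154   0.1   ]
ear_a 0.85 [296.4 254.7] [ 0.4986 -0.1393  0.087 ]
ear_a 0.74 [219.  185.8] [ 0.4331 -0.1686  0.087 ]
stop_box 0.77 [261.3 188.2] [ 0.4677 -0.1515  0.    ]
[[ 0.485 -0.073]
 [ 0.511 -0.118]
 [ 0.44  -0.158]
 [ 0.414 -0.113]] [np.float64(-60.1), np.float64(-151.0), np.float64(119.5), np.float64(29.5)]
3.8 [ 0.46161459 -0.15714944  0.1273277 ] [-3.14140977e+00  2.00557221e-03  2.75409501e+00] [ 0.16973579 -0.6278259   0.23461029]
```

View pics/w2.png

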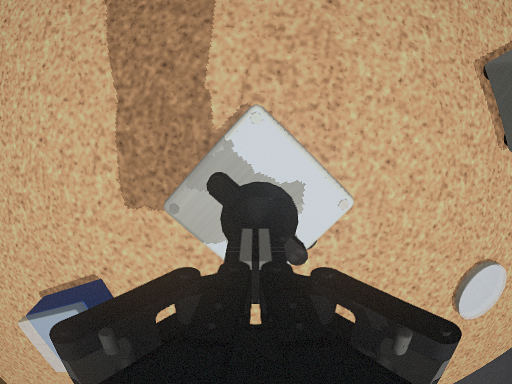

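The head is right under the fingertips at (258,215), with ears at about (217,185) and (297,253). Now I'll press, watching the force.

{"fn": "drive_tool", "kwargs": {"deltas": [{"tx": -0.0015, "ty": 0.0015, "tz": 0.012, "ax": 0, "ay": 0, "az": 0, "grip": -1}, {"tx": 0, "ty": 0, "tz": 0.01, "ax": 0, "ay": 0, "az": 0, "grip": -1}, {"tx": 0, "ty": 0, "tz": 0.004, "ax": 0, "ay": 0, "az": 0, "grip": -1}, {"tx": 0, "ty": 0, "tz": 0.003, "ax": 0, "ay": 0, "az": 0, "grip": -1}, {"tx": 0, "ty": 0, "tz": 0.003, "ax": 0, "ay": 0, "az": 0, "grip": -1}, {"tx": 0, "ty": 0, "tz": 0, "ax": 0, "ay": 0, "az": 0, "grip": -1}]}}

```text
time_s: 4.4
tool_pos: [0.462, -0.1556, 0.0939]
orientation: [3.141, -0.002, 2.754]
wrist_force: [-1.6, 0.6, 2.7]
opening: -0.0
gripper_force: 1.5
```

{"fn": "drive_tool", "kwargs": {"deltas": [{"tx": 0, "ty": 0, "tz": 0.002, "ax": 0, "ay": 0, "az": 0, "grip": -1}, {"tx": 0, "ty": 0, "tz": 0.001, "ax": 0, "ay": 0, "az": 0, "grip": -1}, {"tx": 0, "ty": 0, "tz": 0, "ax": 0, "ay": 0, "az": 0, "grip": -1}]}}

```text
time_s: 4.7
tool_pos: [0.462, -0.1557, 0.0915]
orientation: [3.141, -0.002, 2.754]
wrist_force: [-4.0, 1.0, 7.9]
opening: -0.0001
gripper_force: 3.8
```

{"fn": "drive_tool", "kwargs": {"deltas": [{"tx": 0, "ty": 0, "tz": 0.001, "ax": 0, "ay": 0, "az": 0, "grip": -1}, {"tx": 0, "ty": 0, "tz": 0.001, "ax": 0, "ay": 0, "az": 0, "grip": -1}, {"tx": 0, "ty": 0, "tz": 0, "ax": 0, "ay": 0, "az": 0, "grip": -1}]}}

```text
time_s: 5.0
tool_pos: [0.4621, -0.1558, 0.0908]
orientation: [-3.142, -0.002, 2.754]
wrist_force: [-6.8, 2.9, 15.7]
opening: 0.0003
gripper_force: 7.8
```

The force rises steeply to 15.7 N, so the head is on its hard stop. I'll retreat and look.

{"fn": "drive_tool", "kwargs": {"deltas": [{"tx": 0, "ty": 0, "tz": -0.01, "ax": 0, "ay": 0, "az": 0, "grip": -1}, {"tx": 0, "ty": 0, "tz": -0.03, "ax": 0, "ay": 0, "az": 0, "grip": -1}, {"tx": 0, "ty": 0, "tz": -0.03, "ax": 0, "ay": 0, "az": 0, "grip": -1}, {"tx": 0.02, "ty": 0.045, "tz": 0, "ax": 0, "ay": 0, "az": 0, "grip": -1}, {"tx": 0.02, "ty": 0.045, "tz": 0, "ax": 0, "ay": 0, "az": 0, "grip": -1}, {"tx": 0, "ty": 0, "tz": 0, "ax": 0, "ay": 0, "az": 0, "grip": -1}, {"tx": 0, "ty": 0, "tz": 0, "ax": 0, "ay": 0, "az": 0, "grip": -1}]}}

```text
time_s: 5.7
tool_pos: [0.4599, -0.0568, 0.1592]
orientation: [-3.141, 0.001, 2.756]
wrist_force: [0.0, -0.1, 0.5]
opening: 0.0003
gripper_force: 0.0
```

```bash
cat > look.py <<'E'
from h import *
import sys
n=sys.argv[1]; z=float(sys.argv[2])
P={k:bot.camera(k) for k in("wrist","top","scene")}
w=P["wrist"]["frame"]; c=[w[140:320,90:330]]+[P[k]["frame"] for k in("top","scene")]
for k,p in P.items():
    f=watz if k=="wrist" else atz
    for nm,zz in(("head_top",z),("ear_a",z-.013)):
        ls=[(round(l["conf"],2),np.round(l["uv"],1),f(p,l["uv"],zz)) for l in bot.landmark_of(p,nm)[:2]]
        for l in ls: print(k,nm,l[0],l[1],l[2].round(4))
        if nm=="ear_a" and len(ls)==2:
            d=ls[0][2]-ls[1][2]; print("  angle",np.degrees(np.arctan2(d[1],d[0]))%180, "mid",((ls[0][2]+ls[1][2])/2).round(4),"len",np.linalg.norm(d).round(4))
S=P["scene"]["frame"][130:210,160:260];T=P["top"]["frame"][200:280,260:360]
cv2.imwrite(f"pics/{n}.png",np.hstack([cv2.resize(w[130:310,110:310],(400,360)),cv2.resize(S,(400,320))[:,:]if 0 else cv2.resize(S,(400,360))])[:,:,::-1])
s=bot.state();print(s["time_s"],s["tool_pos"],s["orientation"],s["wrist_force"],s["joint_positions"])
E
python3 look.py l1 .094
```

```text
wrist ear_a 0.89 [184.  267.2] [ 0.495  -0.1375  0.081 ]
wrist ear_a 0.7 [123.4 216.9] [ 0.4332 -0.1667  0.081 ]
  angle 25.290395297183103 mid [ 0.4641 -0.1521  0.081 ] len 0.0684
top head_top 0.66 [309.4 240.6] [ 0.4586 -0.1517  0.094 ]
top ear_a 0.72 [302.  227.4] [ 0.4925 -0.1361  0.081 ]
top ear_a 0.44 [316.6 251.2] [ 0.4339 -0.1702  0.081 ]
  angle 30.211864932176535 mid [ 0.4632 -0.1531  0.081 ] len 0.0678
scene head_top 0.55 [203.  159.5] [ 0.4515 -0.1563  0.094 ]
scene ear_a 0.81 [207.2 170.9] [ 0.4888 -0.1431  0.081 ]
scene ear_a 0.46 [195.8 159.5] [ 0.4307 -0.1795  0.081 ]
  angle 32.023797469315504 mid [ 0.4598 -0.1613  0.081 ] len 0.0686
6.15 [ 0.45986946 -0.05834608  0.15920716] [-3.14154345e+00 -1.54268741e-04  2.75248046e+00] [ 0.66772742 -0.26435938  0.09072215] [-2.65776770e-01  4.26421038e-02 -4.63060957e-01  1.06525242e+00
 -2.98553383e-05  1.23335426e-01]
```

View pics/l1.png

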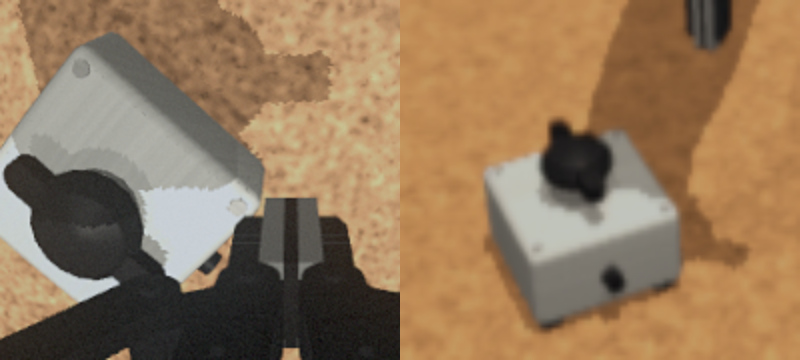

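The head sits in, with the ears at about 27°. I'll turn the tool so its y axis is tangential, then come down on the counter-clockwise side of the far ear.

{"fn": "drive_tool", "kwargs": {"deltas": [{"tx": 0, "ty": 0, "tz": 0, "ax": 0, "ay": 0, "az": -8.2, "grip": -1}, {"tx": 0, "ty": 0, "tz": 0, "ax": 0, "ay": 0, "az": -8.2, "grip": -1}, {"tx": 0, "ty": 0, "tz": 0, "ax": 0, "ay": 0, "az": -8.2, "grip": -1}, {"tx": 0, "ty": 0, "tz": 0, "ax": 0, "ay": 0, "az": -8.2, "grip": -1}, {"tx": 0, "ty": 0, "tz": 0, "ax": 0, "ay": 0, "az": -8.2, "grip": -1}, {"tx": 0, "ty": 0, "tz": 0, "ax": 0, "ay": 0, "az": -8.2, "grip": -1}, {"tx": 0, "ty": 0, "tz": 0, "ax": 0, "ay": 0, "az": 0, "grip": -1}]}}

```text
time_s: 6.85
tool_pos: [0.4599, -0.058, 0.1593]
orientation: [3.142, -0.0, -2.671]
wrist_force: [0.2, 0.2, 0.1]
opening: 0.0001
gripper_force: 0.0
```

{"fn": "drive_tool", "kwargs": {"deltas": [{"tx": 0, "ty": -0.026, "tz": 0, "ax": 0, "ay": 0, "az": 0, "grip": -1}, {"tx": 0, "ty": -0.025, "tz": 0, "ax": 0, "ay": 0, "az": 0, "grip": -1}, {"tx": 0, "ty": 0, "tz": 0.02, "ax": 0, "ay": 0, "az": 0, "grip": -1}, {"tx": 0, "ty": 0, "tz": 0.02, "ax": 0, "ay": 0, "az": 0, "grip": -1}, {"tx": 0, "ty": 0, "tz": 0, "ax": 0, "ay": 0, "az": 0, "grip": -1}]}}

```text
time_s: 7.35
tool_pos: [0.4805, -0.1027, 0.1167]
orientation: [3.137, -0.004, -2.674]
wrist_force: [-0.7, 0.6, 0.1]
opening: 0.0006
gripper_force: 0.0
```

```bash
python3 look.py l2 .094 | grep -v scene
python3 - <<'E'
import cv2
from h import *
cv2.imwrite("pics/w3.png",bot.camera("wrist")["frame"][:,:,::-1])
E
```

```text
wrist head_top 0.73 [185.6 163.6] [ 0.4641 -0.1555  0.094 ]
wrist ear_a 0.79 [194.6 211.5] [ 0.4939 -0.1394  0.081 ]
wrist ear_a 0.77 [192.8 105.9] [ 0.4334 -0.1681  0.081 ]
  angle 25.307568718903763 mid [ 0.4636 -0.1537  0.081 ] len 0.067
  angle 28.34800250343443 mid [ 0.4531 -0.1613  0.081 ] len 0.0747
7.8 [ 0.48351002 -0.10321329  0.12007084] [-3.14052863e+00  9.63089771e-04 -2.67075788e+00] [-1.35425352  0.35173484  1.10208237] [-3.41123523e-01  1.34612054e-01 -4.52465138e-01  9.82284361e-01
 -3.32786137e-05 -8.11957808e-01]
```

View pics/w3.png

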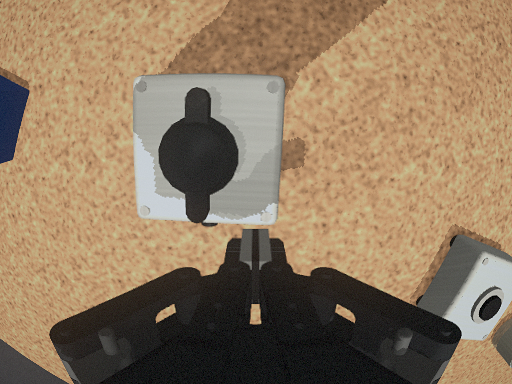

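The box is square to the tool, the ears are vertical at column 198, and the fingertips at (256,230) sit about 36 mm to the ear's side. I'll descend and approach.

{"fn": "drive_tool", "kwargs": {"deltas": [{"tx": 0, "ty": 0, "tz": 0.02, "ax": 0, "ay": 0, "az": 0, "grip": -1}, {"tx": 0, "ty": 0, "tz": 0.02, "ax": 0, "ay": 0, "az": 0, "grip": -1}, {"tx": 0, "ty": 0, "tz": 0.007, "ax": 0, "ay": 0, "az": 0, "grip": -1}, {"tx": 0, "ty": 0, "tz": 0, "ax": 0, "ay": 0, "az": 0, "grip": -1}, {"tx": 0, "ty": -0.006, "tz": 0, "ax": 0, "ay": 0, "az": 0, "grip": -1}, {"tx": 0, "ty": -0.003, "tz": 0, "ax": 0, "ay": 0, "az": 0, "grip": -1}, {"tx": 0, "ty": 0, "tz": 0, "ax": 0, "ay": 0, "az": 0, "grip": -1}]}}

```text
time_s: 8.55
tool_pos: [0.4885, -0.1121, 0.0734]
orientation: [-3.14, 0.002, -2.671]
wrist_force: [0.1, 0.9, 0.1]
opening: 0.0001
gripper_force: 0.0
```

{"fn": "drive_tool", "kwargs": {"deltas": [{"tx": 0, "ty": -0.003, "tz": 0, "ax": 0, "ay": 0, "az": 0, "grip": -1}, {"tx": 0, "ty": -0.003, "tz": 0, "ax": 0, "ay": 0, "az": 0, "grip": -1}, {"tx": 0, "ty": -0.003, "tz": 0, "ax": 0, "ay": 0, "az": 0, "grip": -1}, {"tx": 0, "ty": 0, "tz": 0, "ax": 0, "ay": 0, "az": 0, "grip": -1}]}}

```text
time_s: 8.95
tool_pos: [0.4914, -0.1194, 0.0724]
orientation: [3.141, 0.0, -2.671]
wrist_force: [-0.2, 0.4, 0.3]
opening: -0.0002
gripper_force: 0.3
```

{"fn": "drive_tool", "kwargs": {"deltas": [{"tx": -0.002, "ty": -0.0045, "tz": 0, "ax": 0, "ay": 0, "az": 6, "grip": -1}, {"tx": -0.002, "ty": -0.0045, "tz": 0, "ax": 0, "ay": 0, "az": 6, "grip": -1}, {"tx": -0.002, "ty": -0.0045, "tz": 0, "ax": 0, "ay": 0, "az": 6, "grip": -1}, {"tx": 0, "ty": 0, "tz": 0, "ax": 0, "ay": 0, "az": 0, "grip": -1}]}}

```text
time_s: 9.35
tool_pos: [0.5012, -0.1295, 0.0721]
orientation: [3.141, -0.001, -2.985]
wrist_force: [-0.1, 0.7, 0.5]
opening: -0.0001
gripper_force: 0.5
```

```bash
python3 look.py l3 .094 | grep -v scene
python3 - <<'E'
import cv2
from h import *
cv2.imwrite("pics/w4.png",cv2.resize(bot.camera("wrist")["frame"][60:300,110:370],None,fx=2,fy=2)[:,:,::-1])
E
```

```text
wrist head_top 0.86 [211.  180.9] [ 0.4653 -0.1535  0.094 ]
wrist ear_a 0.9 [217.3  94.2] [ 0.4288 -0.1575  0.081 ]
wrist ear_a 0.68 [215.9 245.4] [ 0.5017 -0.1489  0.081 ]
  angle 6.681255142159756 mid [ 0.4652 -0.1532  0.081 ] len 0.0734
  angle 7.8156483619945645 mid [ 0.4669 -0.1605  0.081 ] len 0.0594
9.8 [ 0.50123942 -0.12938745  0.0721827 ] [ 3.14128641e+00 -4.28132483e-04 -2.98438379e+00] [-1.48116476  0.06395735 -0.31804858] [-3.77567499e-01  2.29010886e-01 -4.53679280e-01  8.88630594e-01
  4.52874126e-05 -5.34776307e-01]
```

View pics/w4.png

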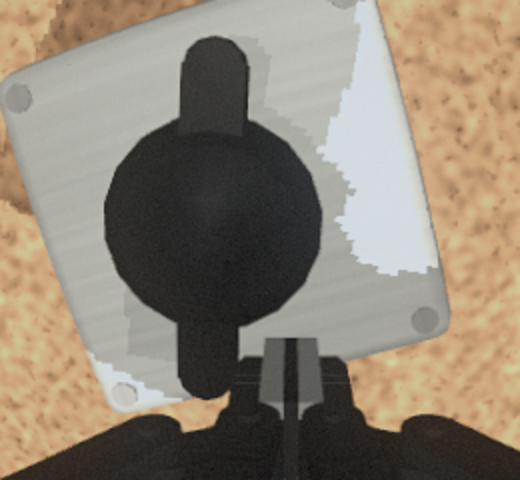

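The head has turned with the finger: the ears are again vertical in the tool view while the box is rotated about 18°. I'll continue the arc.

{"fn": "drive_tool", "kwargs": {"deltas": [{"tx": -0.002, "ty": -0.0045, "tz": 0, "ax": 0, "ay": 0, "az": 6, "grip": -1}, {"tx": -0.002, "ty": -0.0045, "tz": 0, "ax": 0, "ay": 0, "az": 6, "grip": -1}, {"tx": -0.002, "ty": -0.0045, "tz": 0, "ax": 0, "ay": 0, "az": 6, "grip": -1}, {"tx": -0.002, "ty": -0.0045, "tz": 0, "ax": 0, "ay": 0, "az": 6, "grip": -1}, {"tx": 0, "ty": 0, "tz": 0, "ax": 0, "ay": 0, "az": 0, "grip": -1}]}}

```text
time_s: 10.35
tool_pos: [0.5096, -0.1472, 0.0722]
orientation: [3.14, -0.0, 2.88]
wrist_force: [0.7, 2.2, -0.2]
opening: -0.0001
gripper_force: 1.3
```

```bash
python3 look.py l4 .1
python3 - <<'E'
import cv2
from h import *
cv2.imwrite("pics/w5.png",cv2.resize(bot.camera("wrist")["frame"][60:300,110:370],None,fx=2,fy=2)[:,:,::-1])
E
```

```text
wrist head_top 0.89 [208.5 178.5] [ 0.4644 -0.1537  0.1   ]
wrist ear_a 0.97 [216.5  93.1] [ 0.4317 -0.1425  0.087 ]
wrist ear_a 0.86 [211.4 243. ] [ 0.4975 -0.1649  0.087 ]
  angle 161.18869095795392 mid [ 0.4646 -0.1537  0.087 ] len 0.0695
scene head_top 0.46 [ 99.4 204.5] [ 0.645 -0.386  0.1  ]
scene head_top 0.44 [199.5 154.7] [ 0.4357 -0.1667  0.1   ]
scene ear_a 0.52 [200.  171.2] [ 0.4981 -0.1614  0.087 ]
10.8 [ 0.5095193  -0.14725465  0.07231072] [3.14138059e+00 7.86478368e-05 2.88014095e+00] [ 0.00691939  2.63252463 -0.97345315] [-4.03378161e-01  2.48769820e-01 -4.27027420e-01  8.94951226e-01
  2.21052592e-04 -1.41926456e-01]
```

View pics/w5.png

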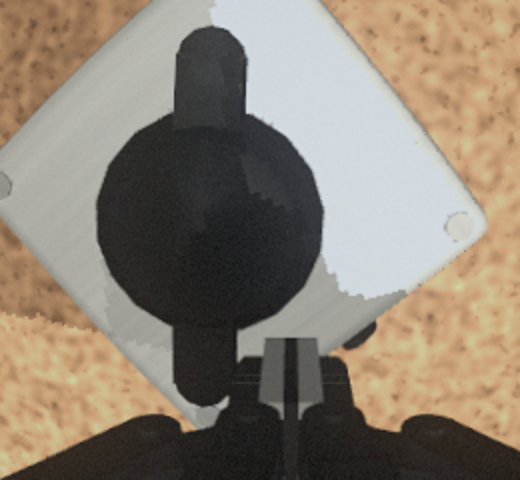

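It's twisted about 45° and the cap looks larger (225 px against 217), so it popped out. I'll back off along the arc, move clear and rise.

{"fn": "drive_tool", "kwargs": {"deltas": [{"tx": 0.002, "ty": 0.0045, "tz": 0, "ax": 0, "ay": 0, "az": -6, "grip": -1}, {"tx": 0.002, "ty": 0.0045, "tz": 0, "ax": 0, "ay": 0, "az": -6, "grip": -1}, {"tx": 0.002, "ty": 0.0045, "tz": 0, "ax": 0, "ay": 0, "az": -6, "grip": -1}, {"tx": 0.002, "ty": 0.0045, "tz": 0, "ax": 0, "ay": 0, "az": -6, "grip": -1}, {"tx": 0.002, "ty": 0.0045, "tz": 0, "ax": 0, "ay": 0, "az": -6, "grip": -1}, {"tx": 0.002, "ty": 0.0045, "tz": 0, "ax": 0, "ay": 0, "az": -6, "grip": -1}, {"tx": 0.002, "ty": 0.0045, "tz": 0, "ax": 0, "ay": 0, "az": -6, "grip": -1}, {"tx": 0, "ty": 0.015, "tz": 0, "ax": 0, "ay": 0, "az": 0, "grip": -1}]}}

```text
time_s: 11.65
tool_pos: [0.4885, -0.1054, 0.0729]
orientation: [-3.138, 0.001, -2.672]
wrist_force: [0.8, 0.5, 0.6]
opening: -0.0004
gripper_force: 0.0
```

{"fn": "drive_tool", "kwargs": {"deltas": [{"tx": 0, "ty": 0.015, "tz": 0, "ax": 0, "ay": 0, "az": 0, "grip": -1}, {"tx": 0, "ty": 0.01, "tz": -0.02, "ax": 0, "ay": 0, "az": 0, "grip": -1}, {"tx": 0, "ty": 0, "tz": -0.03, "ax": 0, "ay": 0, "az": 0, "grip": -1}, {"tx": 0, "ty": 0, "tz": -0.03, "ax": 0, "ay": 0, "az": 0, "grip": -1}, {"tx": 0, "ty": 0, "tz": 0, "ax": 0, "ay": 0, "az": 0, "grip": -1}, {"tx": 0, "ty": 0, "tz": 0, "ax": 0, "ay": 0, "az": 0, "grip": -1}]}}

```text
time_s: 12.25
tool_pos: [0.4765, -0.0815, 0.1532]
orientation: [-3.14, 0.001, -2.671]
wrist_force: [0.1, 0.8, 0.2]
opening: 0.0004
gripper_force: 0.0
```

```bash
python3 look.py l5 .1
```

```text
wrist head_top 0.68 [168.7 146.9] [ 0.4635 -0.154   0.1   ]
wrist head_top 0.56 [176.5 194.8] [ 0.4923 -0.1355  0.1   ]
wrist ear_a 0.63 [171.   97.9] [ 0.4338 -0.1701  0.087 ]
wrist ear_a 0.62 [176.1 193.8] [ 0.4969 -0.1376  0.087 ]
  angle 27.21314205526292 mid [ 0.4653 -0.1539  0.087 ] len 0.071
top ear_a 0.47 [176.8 238.4] [0.466  0.1721 0.087 ]
scene head_top 0.54 [200.7 159.7] [ 0.4615 -0.1613  0.1   ]
scene ear_a 0.57 [206.9 170.6] [ 0.496  -0.1429  0.087 ]
scene ear_a 0.55 [194.5 157.5] [ 0.4294 -0.1827  0.087 ]
  angle 30.813405776105686 mid [ 0.4627 -0.1628  0.087 ] len 0.0776
12.7 [ 0.47565249 -0.08167775  0.15169819] [ 3.14076131e+00 -9.43480607e-04 -2.67095211e+00] [-0.54885974 -0.09749323 -0.37562022] [-3.04066806e-01  8.44037381e-02 -4.35248282e-01  1.05240007e+00
 -6.58741974e-05 -7.74706912e-01]
```

View pics/l5.png

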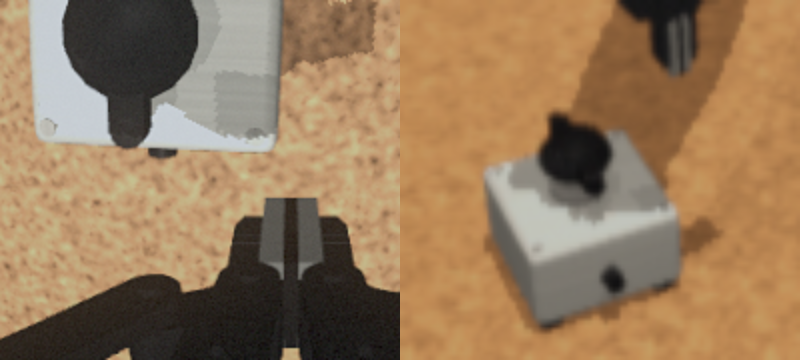

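The head is back at 27° and about 2 px higher in the scene crop ((575,150) against (577,160)). The box hasn't moved and the hand is clear, so I'm handing in.

```bash
python3 -c "
from station import bot
print(bot.job_done())"
```

```text
the job is handed in; nothing more can be done
None
```

The stop button check is done and handed in; no verdict came back. The head was pressed to its stop (15.7 N), stayed in with the hand off, then popped out after a twist of about 45° clockwise on one ear. The last pictures show it out and turned back to rest, with the box where it was.

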